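Seat a plywood bracket in the router's fence corner and hold it

TASK

Clear the plywood offcut out of the fence corner on the router's spoilboard and put it in the scrap bin. Then set the plywood tee bracket flat on the spoilboard with a long edge of its base against the long fence and an end against the end fence, press it firmly into the corner so it bears on both fences at once, and finish still holding it pressed there with the gripper. Leave the spanner, the glue bottle and the brush alone.

Things in the scene. Friction and masses are not known exactly. Their poses are not given: they have to be found in the camera images.
- bracket: Loose plywood tee bracket (inverted T), about 0.13 to 0.25 kg: base plate 100 (x) by 70 (y) by 16 mm thick with an upright web in the middle of it, 100 long (x), 16 thick (y), its top 60 mm above the underside. The web is the natural grip, pinched across y from above. Symmetric: either end may go into the corner. Starts on the table left or right of the spoilboard. Origin: centre of the underside, z up.
- offcut: Loose plywood offcut block, 60 (x) by 28 (y) by 20 mm high, about 30 g, lying on the spoilboard inside the fence corner where the bracket must sit. Origin: centre of the underside.
- scrap_bin: Fixed open-topped grey plastic bin, 160 (x) by 120 (y) by 60 mm high outside, 4 mm walls, standing on the table left or right of the spoilboard. Origin: centre of the underside, z up.
- spoilboard: Fixed brown board, 260 (x) by 280 (y) by 18 mm thick, lying on the table; its top is at z = 18 mm. Carries the two fences. Origin: centre of the underside.
- long_fence: Fixed aluminium bar, 20 (x) by 260 (y) by 20 mm high, bolted on the spoilboard along its far edge; bolt heads on top are only looks. The bracket bears on its -x face, 10 mm from its centre line. Origin: centre of the underside, at the spoilboard's top surface (z = 18 mm). Yaws with the spoilboard.
- end_fence: Fixed aluminium bar, 140 (x) by 20 (y) by 20 mm high, bolted on the spoilboard square to the long fence with its +x end meeting the long fence's -x face; its place along the long fence varies. The bracket bears on its -y face, 10 mm from its centre line, so the working corner is on its -y side. Origin: centre of the underside, at the spoilboard's top surface.
- spanner: Loose steel spanner 180 mm long lying on the table near the robot. Bystander. Origin: underside, near its middle.
- glue: Loose white glue bottle, 60 mm across and 110 mm high, standing near the robot on its right. Bystander. Origin: centre of the underside.
- brush: Loose bench brush 200 mm long lying on the table beyond the spoilboard. Bystander. Origin: underside, near its middle.

How it is judged:
By the outcome, as a careful person would: the job done as asked, in the order asked, and still so for the second after the job is handed in, while the arm keeps its last pose, push and grip.
It also fails if it takes over 64 s, if anything falls off the work surface, if the arm or the gripper's body presses on something with over 40 N, if the wrist force passes 120 N, or if a joint passes its speed limit or range.

ROBOT

A 6-joint arm with a two-finger parallel gripper is mounted at the origin on the work surface. World frame = base frame: x ahead of the robot, y to its left, z up, the work surface at z = 0. Lengths are in m, angles in degrees, forces in N, time in s.
With the tool pointing down it reaches from about 0.35 to 0.85 m from the base axis. Payload 8.1 kg.
Tool frame: the origin (TCP) lies on the centre line of the jaws, within the pads' length; the fingertips stand 17 mm ahead of it and the grasp point (between the pads) lies 2 mm behind it; z points along the fingers, y is the line along which they close (so a half turn about z gives the same grasp; the last joint's range is limited). The gripper opens to 85 mm and grips with 20 to 120 N. Pads are 22 mm wide; open, the fingers measure 114 mm over their backs; the gripper's body (76 mm by 85 mm) begins 54 mm behind the grasp point. The pads swing forward as they close: fully open they stand 13 mm farther back than shut.
Start: joints at [-75.883, 7.471, 85.268, -0, 87.261, -4.893], TCP at [0.195, -0.567, 0.248] pointing down, gripper open.
Joint ranges: [-169.43, 169.43], [-51.17, 129.36], [1.28, 143.12], [-76.62, 256.62], [0, 156.53], [-152.29, 152.29]. Speed limits (degrees/s): [136.94, 136.94, 159.86, 180, 180, 180].

INTERFACE

Orientations are given as [roll, pitch, yaw] about the fixed x, y, z axes, in that order (R = Rz(yaw) Ry(pitch) Rx(roll)).
In Python, from rig import manip gives the robot as it stands.
- The arm moves only by the shell command python3 -m inch 'ROWS' [OPENING]. ROWS is JSON, a list of rows, each an object with "translation": the shift along the tool's x, y, z in cm, a list of three; "angular": the turn, a rotation vector about the tool's x, y, z in rad, a list of three. In form: [{"translation": [dx, dy, dz], "angular": [rx, ry, rz]}, ...]. A call has 1 to 5 rows; each row shifts and turns the commanded pose from where the row before left it, along the tool's axes as they then stand; what a row does not reach is not made up. A row lasts 1/8 s, in which the tool goes at most 62.5 mm and 10.7 degrees, less where a joint would pass 70% of its speed; a pose out of reach is approached as far as the arm can. A call is refused whole if a number of a shift passes 6.25 or a number of a turn 0.188, either way. A call with a gripper value outside its range is refused whole. OPENING is the finger opening in cm, from 0 to 8.54, set as the call begins (- or left out, the last holds). The fingers move at their own pace and stop on an object; the grip force is fixed at half the most. Time passes only in rows, so rows that do not move let the fingers close. It gives the time, the measured TCP pose, the force, the opening and the grip force at its end, in the units of the state.
- manip.get_state(): the state, without advancing time (a new reading comes with each control period).
- manip.get_image(name): name is "scene" or "top"; returns the picture (420x560x3 uint8, blue, green, red); there is no depth.
- manip.camera_info(name): a dict with "fx", "fy", "cx", "cy" (pixels), "R" (3x3) and "t" (3): a world point X has camera coordinates R X + t. Camera axes: x right, y down, z forward; pixel columns grow to the right and rows downward; lengths in m; the calibration is good to about 2 mm. A picture is of the moment at which its call begins. camera_info takes no time and is no camera call.
- manip.close_job(): hands the job in; it is judged then, once.
The state is a dict: "time": time; "qpos": joint angles; "joint_vel": joint speeds; "tau": joint torques, N m; "position": TCP position; "ee_rot": TCP orientation; "wrist_force": force on the tool from outside, world axes, zero at the start; "torque": the same for the moment, N m; "width": finger opening in m; "finger_force": force on a finger pad.
Only numpy, scipy, OpenCV 4.12 (cv2) and the standard library are available. Lean on these libraries where they do the work, as an engineer would, in place of code of your own. Each camera call takes 0.05 s, during which the arm holds its last target. There are 200 camera calls.

## Working session

There is one attempt and no reset: what is moved stays moved. The work goes in short steps, Python scripts to look and compute and a shell command to move; the robot and the scene stay as the last step left them, time stands still between calls to the robot, and variables do not carry over. Pictures are saved under pics/ and viewed, at most 10 in all, crops included, and the job is handed in when it is done.

```bash
mkdir -p pics; ls; python3 - <<'E'
from rig import manip
import cv2,numpy as np
np.set_printoptions(precision=4,suppress=True)
s=manip.get_state();print({k:(np.round(v,3).tolist()) for k,v in s.items()})
for n in("scene","top"):
    cv2.imwrite(f"pics/{n}0.png",manip.get_image(n));print(n,manip.camera_info(n))
E
```

```text
pics
{'time': 0.0, 'qpos': [-75.883, 7.515, 85.33, -0.0, 87.261, -4.893], 'joint_vel': [0.11, 0.027, 0.032, 0.063, 0.026, 0.059], 'tau': [0.001, -56.94, -50.054, 0.0, 0.015, 0.0], 'position': [0.195, -0.567, 0.247], 'ee_rot': [-179.895, -0.009, 19.01], 'wrist_force': [-0.357, 0.882, -0.103], 'torque': [0.007, 0.054, 0.029], 'finger_force': 0.0, 'width': 0.085}
scene {'fx': 522.9576908279752, 'fy': 522.9576908279752, 'cx': 285.66371948774116, 'cy': 211.02129656318735, 'R': array([[-0.4687,  0.8831, -0.019 ],
       [ 0.4575,  0.2243, -0.8605],
       [-0.7556, -0.412 , -0.5092]]), 't': array([ 0.2298, -0.1873,  1.6006])}
top {'fx': 468.1005284257039, 'fy': 468.1005284257039, 'cx': 283.82340367312383, 'cy': 210.38801306083104, 'R': array([[-0.0255, -0.9997,  0.0007],
       [-0.9969,  0.0254, -0.0748],
       [ 0.0747, -0.0026, -0.9972]]), 't': array([0.0376, 0.5104, 1.1586])}
```

View pics/top0.png

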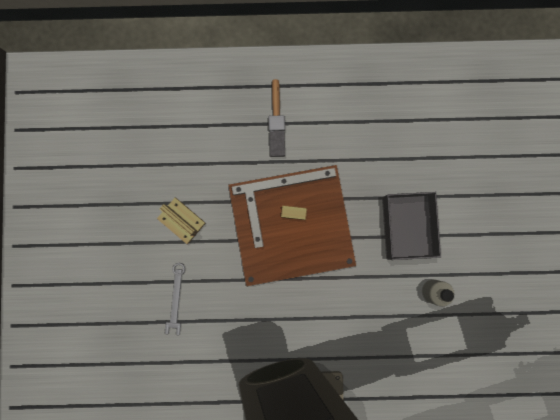

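View pics/scene0.png

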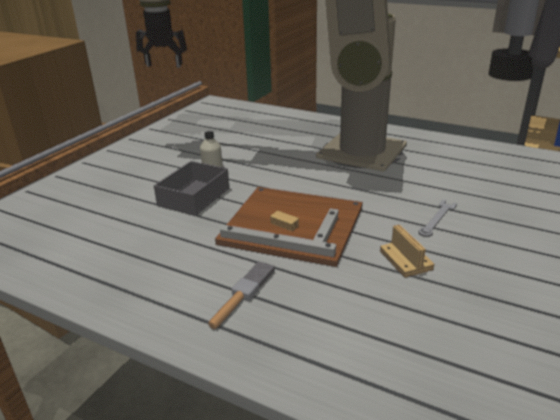

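The top view shows the offcut at about (294,213), the bracket at (182,220) on the left, the bin at (411,226) on the right, the long fence from (233,188) to (338,172), and the end fence from (250,195) to (258,246). Next I'll measure these.

```bash
cat > h.py <<'E'
from rig import manip
import cv2,numpy as np
np.set_printoptions(precision=4,suppress=True)
def ray(n,uv,z):
    c=manip.camera_info(n);R=np.array(c["R"]);t=np.array(c["t"]);o=-R.T@t
    uv=np.atleast_2d(uv).astype(float)
    d=np.c_[(uv[:,0]-c["cx"])/c["fx"],(uv[:,1]-c["cy"])/c["fy"],np.ones(len(uv))]@R
    return o+d*((z-o[2])/d[:,2])[:,None]
def cont(m,roi):
    x0,y0,x1,y1=roi;k=np.zeros_like(m);k[y0:y1,x0:x1]=m[y0:y1,x0:x1]
    cs,_=cv2.findContours(k,cv2.RETR_EXTERNAL,cv2.CHAIN_APPROX_NONE);return max(cs,key=cv2.contourArea)
def rect(P):  # world pts -> centre, sizes, angle of long side
    r=cv2.minAreaRect((P[:,:2]*1000).astype(np.float32));b=cv2.boxPoints(r)
    e=max([b[1]-b[0],b[2]-b[1]],key=np.linalg.norm)
    return np.array(r[0]),np.array(r[1]),np.degrees(np.arctan2(e[1],e[0]))%180
E
python3 - <<'E'
from h import *
im=cv2.imread("pics/top0.png");hsv=cv2.cvtColor(im,cv2.COLOR_BGR2HSV);H,S,V=cv2.split(hsv)
wood=((H>14)&(H<35)&(S>70)&(V>70)).astype(np.uint8)*255
c=cont(wood,(280,195,320,230));print("offcut",*rect(ray("top",c[:,0],.038)))
c=cont(wood,(150,185,215,255));print("bracket hull z16",*rect(ray("top",c[:,0],.016)));print(cv2.approxPolyDP(c,2,True)[:,0].tolist())
board=((S>90)&(H<14)|(S>90)&(H>172)).astype(np.uint8)*255
c=cont(cv2.morphologyEx(board,cv2.MORPH_CLOSE,np.ones((3,3))),(220,160,365,295));print("board(brown)",*rect(ray("top",c[:,0],.018)))
metal=((S<60)&(V>100)).astype(np.uint8)*255
k=np.zeros_like(metal);cv2.fillPoly(k,[np.array([[231,184],[337,166],[355,266],[247,286]])],255)
c=cont(metal&k,(225,160,365,295));p=cv2.approxPolyDP(c,2.5,True)[:,0];print("fence",p.tolist());print(ray("top",p,.038)*1000)
dark=((V<75)).astype(np.uint8)*255
c=cont(dark,(372,185,450,268));print("bin z60",*rect(ray("top",c[:,0],.06)),cv2.boundingRect(c))
print("cam",ray("top",[[280,210]],0)*1000)
a=cv2.resize(im[150:290,150:350],None,fx=4,fy=4,interpolation=cv2.INTER_CUBIC);cv2.imwrite("pics/c1.png",a)
E
```

```text
offcut [504.6937   0.4991] [62.2794 30.8645] 82.8094
bracket hull z16 [496.7058 288.9604] [111.9487  70.6461] 48.21378
[[174, 198], [167, 206], [162, 205], [162, 213], [157, 218], [187, 243], [194, 230], [197, 231], [204, 222]]
board(brown) [474.8985   6.2208] [258.8875 279.2117] 98.97243
fence [[334, 169], [233, 186], [233, 193], [246, 194], [255, 247], [262, 246], [254, 190], [335, 175]]
[[ 610.04   -103.0145   38.    ]
 [ 573.7945  149.3362   38.    ]
 [ 556.3042  149.6407   38.    ]
 [ 552.9878  117.4332   38.    ]
 [ 421.3077   97.8485   38.    ]
 [ 423.3213   80.5741   38.    ]
 [ 562.4685   97.3785   38.    ]
 [ 594.9042 -104.9979   38.    ]]
bin z60 [ 463.0181 -283.1425] [155.4493 193.7298] 91.34651 (372, 193, 78, 67)
cam [[513.9148  34.2822   0.    ]]
```

View pics/c1.png

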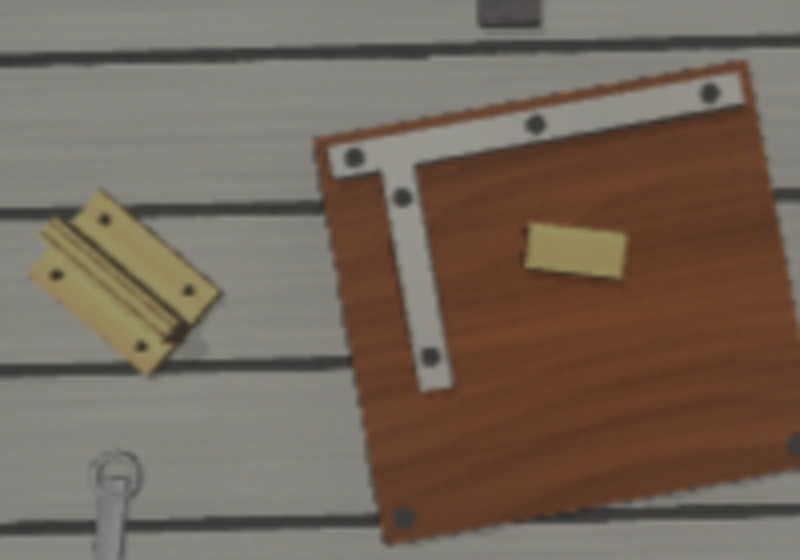

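The crop shows the bracket's base corners at zoomed (102,188), (222,295), (150,375) and (30,272). The inner fence corner is at (415,163) and the offcut centre at (577,250). I'll turn these into world points and the first move.

```bash
cat >> h.py <<'E'
from scipy.spatial.transform import Rotation as Ro
def togo(p,yaw):  # deltas: turn first (about tool z, plus tilt), then shift in the turned frame
    s=manip.get_state();A=Ro.from_euler("xyz",s["ee_rot"],degrees=True);B=Ro.from_euler("xyz",[180,0,yaw],degrees=True)
    d=np.array(p)-s["position"]
    print("turn rad",(A.inv()*B).as_rotvec(),"| shift cm, turned frame",B.inv().apply(d)*100,"| now frame",A.inv().apply(d)*100)
E
python3 - <<'E'
from h import *
z=lambda L:np.array(L)/4+150-.375
P=ray("top",z([[102,188],[222,295],[150,375],[30,272]]),.016)*1000;print("bracket",P,P.mean(0),*rect(P/1000))
C=ray("top",z([[415,163]]),.038)*1000
a=np.radians(9);ex=np.array([np.cos(a),np.sin(a)]);ey=np.array([-ex[1],ex[0]])
bp=C[0,:2]-35*ex-50*ey;print("corner",C,"bracket target",bp)
print("bin outer z60",ray("top",[[384,196],[437,193],[439,258],[387,260]],.06)*1000)
togo([.505,0,.20],83)
E
```

```text
bracket [[553.3466 298.3591  16.    ]
 [483.7477 223.4369  16.    ]
 [434.6832 269.2292  16.    ]
 [501.3255 344.117   16.    ]] [493.2758 283.7856  16.    ] [493.1766 284.4659] [102.2612  69.2563] 47.10953
corner [[561.5713  98.9494  38.    ]] bracket target [534.8239  44.0898]
bin outer z60 [[ 537.0751 -219.9866   60.    ]
 [ 541.1283 -349.3591   60.    ]
 [ 383.594  -346.3037   60.    ]
 [ 382.0036 -220.7781   60.    ]]
turn rad [-0.0014 -0.0011 -1.1169] | shift cm, turned frame [60.0318 23.8254  4.7359] | now frame [ 47.7363 -43.4965   4.8155]
```

```bash
python3 -m inch '[{"translation":[4,-3.65,0],"angular":[0,0,0]},{"translation":[4,-3.65,0],"angular":[0,0,0]},{"translation":[4,-3.65,0],"angular":[0,0,0]},{"translation":[4,-3.65,0],"angular":[0,0,0]},{"translation":[4,-3.65,0],"angular":[0,0,0]}]' 5.5
python3 -m inch '[{"translation":[4,-3.65,0],"angular":[0,0,0]},{"translation":[4,-3.65,0],"angular":[0,0,0]},{"translation":[4,-3.65,0],"angular":[0,0,0]},{"translation":[4,-3.65,0],"angular":[0,0,0]},{"translation":[4,-3.65,0],"angular":[0,0,0]}]'
python3 -m inch '[{"translation":[4,-3.65,0],"angular":[0,0,-0.18]},{"translation":[0,0,0],"angular":[0,0,-0.18]},{"translation":[0,0,0],"angular":[0,0,-0.18]},{"translation":[0,0,0],"angular":[0,0,-0.18]},{"translation":[0,0,0],"angular":[0,0,-0.18]}]'
python3 -m inch '[{"translation":[0,0,0],"angular":[0,0,-0.18]},{"translation":[0,0,0],"angular":[0,0,0]}]'
python3 - <<'E'
from h import *
togo([.505,0,.10],83)
E
```

```text
time: 0.72
position: [0.3255, -0.3278, 0.2479]
ee_rot: [-180.0, -0.0, 19.0]
wrist_force: [1.4, 0.1, -0.1]
width: 0.0552
finger_force: 0.0
time: 1.35
position: [0.4552, -0.0901, 0.2481]
ee_rot: [180.0, 0.0, 19.0]
wrist_force: [1.4, -0.6, 0.5]
width: 0.0551
finger_force: 0.0
time: 1.98
position: [0.4804, -0.0442, 0.2478]
ee_rot: [-179.9, 0.0, 70.9]
wrist_force: [0.1, -0.1, 0.4]
width: 0.0553
finger_force: 0.0
time: 2.22
position: [0.4804, -0.0443, 0.2479]
ee_rot: [-180.0, -0.0, 80.8]
wrist_force: [0.4, -0.7, 0.0]
width: 0.0553
finger_force: 0.0
turn rad [-0.0008 -0.     -0.0379] | shift cm, turned frame [ 4.6942  1.8998 14.7859] | now frame [ 4.7623  1.7324 14.7847]
```

```bash
python3 -m inch '[{"translation":[2.4,0.87,4],"angular":[0,0,-0.038]},{"translation":[2.33,1,4],"angular":[0,0,0]},{"translation":[0,0,4],"angular":[0,0,0]},{"translation":[0,0,3],"angular":[0,0,0]},{"translation":[0,0,2],"angular":[0,0,0]}]'
python3 -m inch '[{"translation":[0,0,2],"angular":[0,0,0]},{"translation":[0,0,1],"angular":[0,0,0]},{"translation":[0,0,0.8],"angular":[0,0,0]},{"translation":[0,0,0],"angular":[0,0,0]}]'
python3 -m inch '[{"translation":[0,0,0],"angular":[0,0,0]},{"translation":[0,0,0],"angular":[0,0,0]},{"translation":[0,0,0],"angular":[0,0,0]},{"translation":[0,0,0],"angular":[0,0,0]}]' 1.5
```

```text
time: 2.85
position: [0.5046, 0.0001, 0.0762]
ee_rot: [-179.8, 0.0, 82.8]
wrist_force: [0.7, 0.2, 0.5]
width: 0.055
finger_force: 0.0
time: 3.35
position: [0.5056, -0.0001, 0.0401]
ee_rot: [-180.0, 0.0, 83.0]
wrist_force: [-0.0, -0.3, 0.7]
width: 0.0549
finger_force: 0.0
time: 3.85
position: [0.5068, -0.0002, 0.0414]
ee_rot: [179.9, -0.0, 83.1]
wrist_force: [-0.2, 0.9, 5.1]
width: 0.0263
finger_force: 59.7
```

```bash
python3 -m inch '[{"translation":[0,0,-2],"angular":[0,0,0]},{"translation":[0,0,-4],"angular":[0,0,0]},{"translation":[0,0,-5],"angular":[0,0,0]},{"translation":[-2,0,0],"angular":[0,0,0]},{"translation":[-4,-0.2,0],"angular":[0,0,0]}]'
python3 -m inch '[{"translation":[-5,-0.2,0],"angular":[0,0,0]},{"translation":[-5,-0.2,0],"angular":[0,0,0]},{"translation":[-5,-0.2,0],"angular":[0,0,0]},{"translation":[-5,-0.2,0],"angular":[0,0,0]},{"translation":[-2.8,-0.1,0],"angular":[0,0,0]}]'
python3 -m inch '[{"translation":[0,0,2],"angular":[0,0,0]},{"translation":[0,0,4],"angular":[0,0,0]},{"translation":[0,0,2.5],"angular":[0,0,0]},{"translation":[0,0,0],"angular":[0,0,0]}]'
python3 -m inch '[{"translation":[0,0,0],"angular":[0,0,0]},{"translation":[0,0,0],"angular":[0,0,0]},{"translation":[0,0,0],"angular":[0,0,0]},{"translation":[0,0,0],"angular":[0,0,0]}]' 5
python3 -m inch '[{"translation":[0,0,-3],"angular":[0,0,0]},{"translation":[0,0,-5],"angular":[0,0,0]},{"translation":[0,0,-5],"angular":[0,0,0]},{"translation":[3,0,-3],"angular":[0,0,0]},{"translation":[6,0,0],"angular":[0,0,0]}]'
python3 - <<'E'
from h import *
togo([.493,.284,.20],47)
E
```

```text
time: 4.47
position: [0.4972, -0.0592, 0.1513]
ee_rot: [179.9, -0.0, 83.2]
wrist_force: [0.7, 0.3, -1.6]
width: 0.0262
finger_force: 59.2
time: 5.1
position: [0.4593, -0.2869, 0.1502]
ee_rot: [-180.0, 0.0, 83.0]
wrist_force: [-0.2, -0.9, -0.2]
width: 0.0263
finger_force: 59.2
time: 5.6
position: [0.4582, -0.2832, 0.0627]
ee_rot: [-179.7, -0.2, 83.1]
wrist_force: [-0.3, -0.0, -0.2]
width: 0.0266
finger_force: 59.2
time: 6.1
position: [0.4605, -0.2849, 0.0659]
ee_rot: [180.0, 0.0, 83.1]
wrist_force: [0.6, -0.3, -1.1]
width: 0.0503
finger_force: 0.0
time: 6.72
position: [0.4727, -0.1967, 0.2294]
ee_rot: [179.6, 0.2, 82.9]
wrist_force: [0.6, 0.6, -0.4]
width: 0.0499
finger_force: 0.0
turn rad [0.0073 0.0007 0.6262] | shift cm, turned frame [ 36.5452 -31.298    2.9431] | now frame [47.9624 -3.9581  2.7777]
```

```bash
python3 -m inch '[{"translation":[6,-0.5,0],"angular":[0,0,0]},{"translation":[6,-0.5,0],"angular":[0,0,0]},{"translation":[6,-0.5,0],"angular":[0,0,0]},{"translation":[6,-0.5,0],"angular":[0,0,0]},{"translation":[6,-0.5,0],"angular":[0,0,0]}]'
python3 -m inch '[{"translation":[6,-0.5,0],"angular":[0,0,0]},{"translation":[6,-0.5,0],"angular":[0,0,0]},{"translation":[6,-0.5,0],"angular":[0,0,0.15]},{"translation":[0,0,0],"angular":[0,0,0.16]},{"translation":[0,0,0],"angular":[0,0,0.16]}]'
python3 -m inch '[{"translation":[0,0,2],"angular":[0,0,0.158]},{"translation":[0,0,3],"angular":[0,0,0]},{"translation":[0,0,3],"angular":[0,0,0]},{"translation":[0,0,0],"angular":[0,0,0]}]'
python3 - <<'E'
from h import *
im=manip.get_image("top");cv2.imwrite("pics/t2.png",im)
a=cv2.resize(im[150:290,130:230],None,fx=4,fy=4);b=cv2.resize(im[170:280,360:460],None,fx=4,fy=4)
sc=manip.get_image("scene");cv2.imwrite("pics/s2.png",sc)
b=cv2.copyMakeBorder(b,0,120,0,0,cv2.BORDER_CONSTANT)
cv2.imwrite("pics/c2.png",np.hstack([a,b]))
cv2.imwrite("pics/c3.png",cv2.resize(sc[130:300,340:500],None,fx=3.5,fy=3.5))
togo([.493,.284,.040],47)
E
```

```text
time: 7.35
position: [0.4822, 0.1075, 0.2258]
ee_rot: [179.9, -0.0, 83.1]
wrist_force: [1.1, -0.1, -0.7]
width: 0.0499
finger_force: 0.0
time: 7.98
position: [0.4888, 0.2871, 0.2251]
ee_rot: [-180.0, 0.0, 56.0]
wrist_force: [-0.3, 0.2, 0.2]
width: 0.0498
finger_force: 0.0
time: 8.48
position: [0.4873, 0.2851, 0.1425]
ee_rot: [-179.9, 0.3, 47.1]
wrist_force: [-0.6, -0.4, 0.9]
width: 0.0499
finger_force: 0.0
turn rad [ 0.0001 -0.0002  0.0015] | shift cm, turned frame [ 0.0913  0.4037 10.6113] | now frame [ 0.088   0.4029 10.6114]
```

View pics/s2.png

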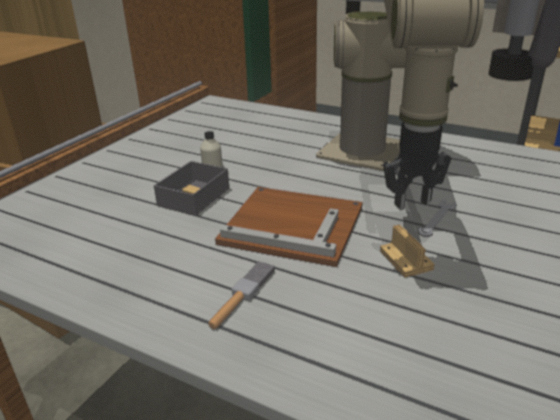

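View pics/c2.png

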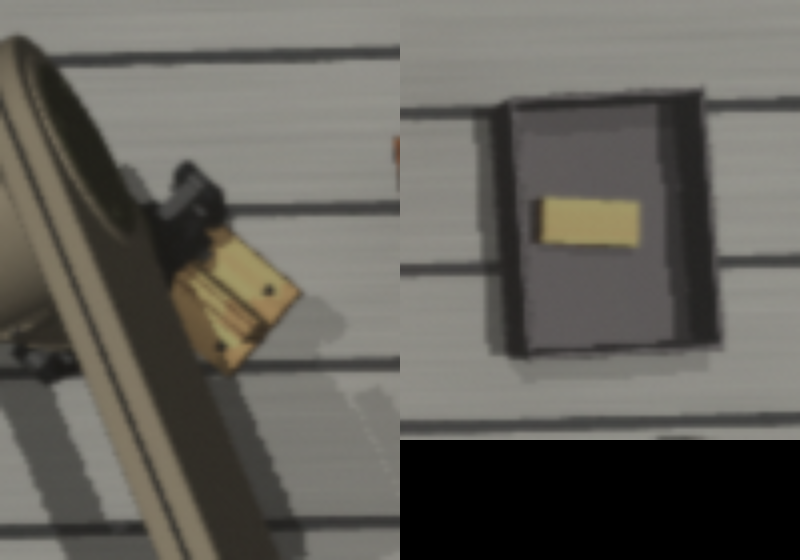

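The offcut lies flat in the bin (scene 190,190), and the gripper is above the bracket, whose web is at scene (405,245). Now I'll descend and grip it.

```bash
python3 -m inch '[{"translation":[0.1,0.4,3],"angular":[0,0,0]},{"translation":[0,0,3],"angular":[0,0,0]},{"translation":[0,0,2],"angular":[0,0,0]},{"translation":[0,0,1.5],"angular":[0,0,0]},{"translation":[0,0,1],"angular":[0,0,0]}]'
python3 -m inch '[{"translation":[0,0,0],"angular":[0,0,0]},{"translation":[0,0,0],"angular":[0,0,0]}]'
python3 -m inch '[{"translation":[0,0,0],"angular":[0,0,0]},{"translation":[0,0,0],"angular":[0,0,0]},{"translation":[0,0,0],"angular":[0,0,0]},{"translation":[0,0,0],"angular":[0,0,0]},{"translation":[0,0,0],"angular":[0,0,0]}]' 0.5
```

```text
time: 9.2
position: [0.4932, 0.2842, 0.0403]
ee_rot: [180.0, -0.0, 47.1]
wrist_force: [0.5, -1.2, -0.0]
width: 0.0503
finger_force: 0.0
time: 9.45
position: [0.4934, 0.2843, 0.0411]
ee_rot: [180.0, -0.1, 47.1]
wrist_force: [0.3, 0.9, -0.7]
width: 0.05
finger_force: 0.0
time: 10.07
position: [0.4934, 0.2843, 0.041]
ee_rot: [180.0, -0.1, 47.1]
wrist_force: [-1.6, -0.1, 5.5]
width: 0.0156
finger_force: 60.7
```

```bash
python3 -m inch '[{"translation":[0,0,-2],"angular":[0,0,0]},{"translation":[0,0,-4],"angular":[0,0,0]},{"translation":[0,0,-4],"angular":[0,0,0]},{"translation":[0,0,0],"angular":[0,0,-0.15]},{"translation":[0,0,0],"angular":[0,0,-0.15]}]'
python3 -m inch '[{"translation":[0,0,0],"angular":[0,0,-0.15]},{"translation":[0,0,0],"angular":[0,0,-0.15]},{"translation":[0,0,0],"angular":[0,0,-0.15]},{"translation":[0,0,0],"angular":[0,0,-0.157]},{"translation":[0,0,0],"angular":[0,0,0]}]'
python3 - <<'E'
from h import *
togo([.518,.021,.070],99)
E
```

```text
time: 10.7
position: [0.4932, 0.2841, 0.1421]
ee_rot: [179.9, -0.1, 64.6]
wrist_force: [-0.7, -0.8, -2.5]
width: 0.0155
finger_force: 59.7
time: 11.32
position: [0.4927, 0.2839, 0.1409]
ee_rot: [180.0, 0.0, 99.0]
wrist_force: [0.2, 0.1, -2.1]
width: 0.0155
finger_force: 59.7
turn rad [ 0.0001  0.     -0.0001] | shift cm, turned frame [-26.3639  -1.6168   7.0931] | now frame [-26.3638  -1.6148   7.0938]
```

```bash
python3 -m inch '[{"translation":[-4,-0.3,0],"angular":[0,0,0]},{"translation":[-6,-0.4,0],"angular":[0,0,0]},{"translation":[-6,-0.4,0],"angular":[0,0,0]},{"translation":[-6,-0.3,0],"angular":[0,0,0]},{"translation":[-4.4,-0.2,0],"angular":[0,0,0]}]'
python3 -m inch '[{"translation":[0,0,2],"angular":[0,0,0]},{"translation":[0,0,3],"angular":[0,0,0]},{"translation":[0,0,2],"angular":[0,0,0]},{"translation":[0,0,0],"angular":[0,0,0]},{"translation":[0,0,0],"angular":[0,0,0]}]'
python3 - <<'E'
from h import *
im=manip.get_image("top");a=cv2.resize(im[150:290,210:370],None,fx=4,fy=4,interpolation=cv2.INTER_CUBIC)
sc=manip.get_image("scene");cv2.imwrite("pics/s3.png",sc)
cv2.imwrite("pics/c4.png",cv2.resize(sc[130:270,200:380],None,fx=4,fy=4,interpolation=cv2.INTER_CUBIC))
cv2.imwrite("pics/c5.png",a)
togo([.518,.021,.060],99)
E
```

```text
time: 11.95
position: [0.5185, 0.0184, 0.1409]
ee_rot: [180.0, 0.0, 98.7]
wrist_force: [1.0, -0.7, -1.7]
width: 0.0152
finger_force: 59.8
time: 12.58
position: [0.5192, 0.0208, 0.0714]
ee_rot: [179.9, 0.0, 99.0]
wrist_force: [0.5, 0.2, -1.4]
width: 0.0155
finger_force: 59.7
turn rad [0.0023 0.0005 0.0001] | shift cm, turned frame [ 0.0464 -0.1575  1.184 ] | now frame [ 0.047  -0.1602  1.1837]
```

View pics/c4.png

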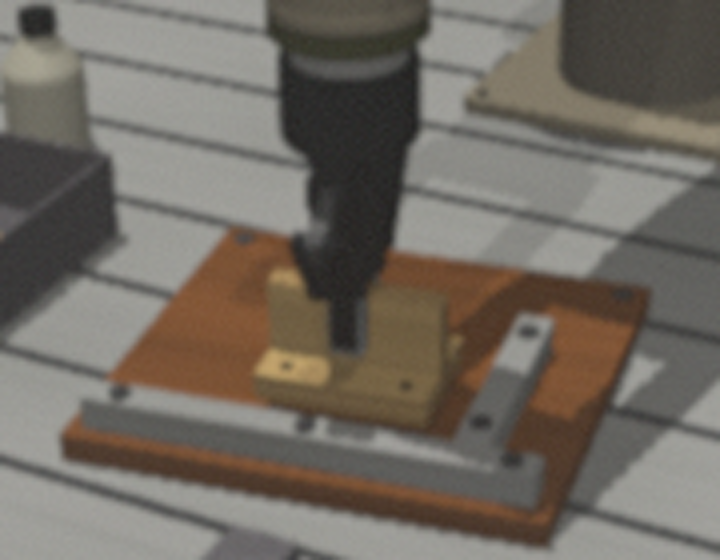

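The bracket is held level over the board, parallel to the long fence (crop 350,400), with gaps to both fences. I'll lower it in small steps.

```bash
python3 -m inch '[{"translation":[0,0,0.5],"angular":[0,0,0]},{"translation":[0,0,0.4],"angular":[0,0,0]},{"translation":[0,0,0],"angular":[0,0,0]},{"translation":[0,0,0],"angular":[0,0,0]}]'
python3 -m inch '[{"translation":[0,0,0.15],"angular":[0,0,0]},{"translation":[0,0,0],"angular":[0,0,0]},{"translation":[0,0,0],"angular":[0,0,0]}]'
python3 -m inch '[{"translation":[0,0,0.15],"angular":[0,0,0]},{"translation":[0,0,0],"angular":[0,0,0]},{"translation":[0,0,0],"angular":[0,0,0]}]'
```

```text
time: 13.18
position: [0.5185, 0.0208, 0.0612]
ee_rot: [-180.0, -0.0, 99.1]
wrist_force: [-0.5, 0.5, -2.6]
width: 0.0149
finger_force: 59.7
time: 13.55
position: [0.5186, 0.0208, 0.0598]
ee_rot: [-180.0, -0.0, 99.1]
wrist_force: [0.2, 0.2, -2.1]
width: 0.0153
finger_force: 59.7
time: 13.92
position: [0.5188, 0.0207, 0.059]
ee_rot: [180.0, 0.0, 99.1]
wrist_force: [-2.5, -0.5, 5.0]
width: 0.0152
finger_force: 60.7
```

```bash
python3 -m inch '[{"translation":[0,0.5,0],"angular":[0,0,0]},{"translation":[0,0.5,0],"angular":[0,0,0]},{"translation":[0,0.4,0],"angular":[0,0,0]},{"translation":[0,0.2,0],"angular":[0,0,0]},{"translation":[0,0,0],"angular":[0,0,0]}]'
python3 -m inch '[{"translation":[0.5,0,0],"angular":[0,0,0]},{"translation":[0.5,0,0],"angular":[0,0,0]},{"translation":[0.4,0,0],"angular":[0,0,0]},{"translation":[0.2,0,0],"angular":[0,0,0]},{"translation":[0,0,0],"angular":[0,0,0]}]'
python3 -m inch '[{"translation":[0,0.2,0],"angular":[0,0,0]},{"translation":[0,0,0],"angular":[0,0,0]}]'
python3 -m inch '[{"translation":[0,0.2,0],"angular":[0,0,0]},{"translation":[0,0,0],"angular":[0,0,0]}]'
```

```text
time: 14.55
position: [0.5348, 0.0232, 0.059]
ee_rot: [180.0, 0.0, 99.1]
wrist_force: [-2.2, -1.1, 5.1]
width: 0.0155
finger_force: 60.8
time: 15.18
position: [0.5326, 0.0394, 0.0591]
ee_rot: [179.9, 0.0, 99.1]
wrist_force: [1.3, -2.3, 5.4]
width: 0.0153
finger_force: 60.9
time: 15.42
position: [0.5335, 0.0397, 0.059]
ee_rot: [-179.9, -0.0, 99.1]
wrist_force: [-7.3, -2.8, 12.0]
width: 0.0152
finger_force: 61.9
time: 15.68
position: [0.5354, 0.0401, 0.059]
ee_rot: [-179.9, -0.0, 99.1]
wrist_force: [-6.6, -1.8, 13.0]
width: 0.0155
finger_force: 61.9
```

```bash
python3 -m inch '[{"translation":[0,0.2,0],"angular":[0,0,0]},{"translation":[0,0,0],"angular":[0,0,0]}]'
python3 -m inch '[{"translation":[0.2,0,0],"angular":[0,0,0]},{"translation":[0,0,0],"angular":[0,0,0]}]'
python3 -m inch '[{"translation":[0.2,0,0],"angular":[0,0,0]},{"translation":[0,0,0],"angular":[0,0,0]}]'
python3 - <<'E'
from h import *
sc=manip.get_image("scene")
cv2.imwrite("pics/c6.png",cv2.resize(sc[190:260,215:345],None,fx=6,fy=6,interpolation=cv2.INTER_CUBIC))
print(manip.get_state()["torque"])
togo([.5348,.0441,.059],99)
E
```

```text
time: 15.92
position: [0.536, 0.0403, 0.0591]
ee_rot: [-179.8, -0.0, 99.1]
wrist_force: [-14.8, -2.1, 21.5]
width: 0.0155
finger_force: 63.2
time: 16.18
position: [0.5361, 0.0407, 0.0591]
ee_rot: [-179.8, 0.1, 99.0]
wrist_force: [-14.2, -12.1, 19.2]
width: 0.0155
finger_force: 62.9
time: 16.42
position: [0.536, 0.0415, 0.0592]
ee_rot: [-179.8, 0.2, 99.0]
wrist_force: [-13.0, -16.9, 19.0]
width: 0.0152
finger_force: 62.7
[-2.393   1.9423 -0.2183]
turn rad [-0.0035  0.0038  0.0003] | shift cm, turned frame [ 0.2752 -0.0778  0.0142] | now frame [ 0.2752 -0.0776  0.0134]
```

View pics/c6.png

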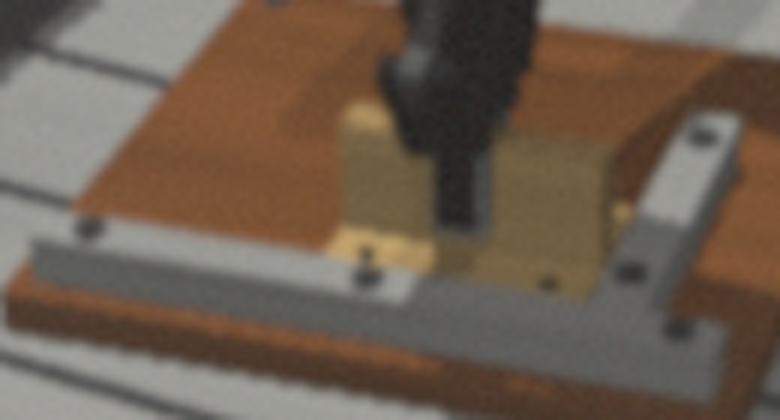

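```bash
python3 -m inch '[{"translation":[0,0,0],"angular":[0,0,0]},{"translation":[0,0,0],"angular":[0,0,0]},{"translation":[0,0,0],"angular":[0,0,0]}]'
python3 -m inch '[{"translation":[0.2,0,0],"angular":[0,0,0]},{"translation":[0,0,0],"angular":[0,0,0]},{"translation":[0,0,0],"angular":[0,0,0]}]'
python3 -m inch '[{"translation":[0.2,0,0],"angular":[0,0,0]},{"translation":[0,0,0],"angular":[0,0,0]},{"translation":[0,0,0],"angular":[0,0,0]}]'
```

```text
time: 16.85
position: [0.536, 0.0415, 0.0592]
ee_rot: [-179.8, 0.2, 99.0]
wrist_force: [-13.7, -15.7, 18.8]
width: 0.015
finger_force: 62.8
time: 17.23
position: [0.5358, 0.0431, 0.0592]
ee_rot: [-179.8, 0.2, 99.0]
wrist_force: [-12.3, -17.6, 18.4]
width: 0.0155
finger_force: 62.7
time: 17.6
position: [0.5355, 0.0449, 0.0592]
ee_rot: [-179.8, 0.3, 99.0]
wrist_force: [-12.8, -20.1, 18.9]
width: 0.015
finger_force: 62.7
```

```bash
python3 -m inch '[{"translation":[0.2,0,0],"angular":[0,0,0]},{"translation":[0,0,0],"angular":[0,0,0]},{"translation":[0,0,0],"angular":[0,0,0]}]'
python3 -m inch '[{"translation":[0.2,0,0],"angular":[0,0,0]},{"translation":[0,0,0],"angular":[0,0,0]},{"translation":[0,0,0],"angular":[0,0,0]}]'
python3 -m inch '[{"translation":[0.2,0,0],"angular":[0,0,0]},{"translation":[0,0,0],"angular":[0,0,0]},{"translation":[0,0,0],"angular":[0,0,0]}]'
python3 - <<'E'
from h import *
sc=manip.get_image("scene");t=manip.get_image("top")
a=cv2.resize(sc[200:260,265:345],None,fx=8,fy=8,interpolation=cv2.INTER_CUBIC)
cv2.imwrite("pics/c7.png",a)
E
```

```text
time: 17.98
position: [0.5355, 0.0451, 0.0593]
ee_rot: [-179.8, 0.4, 99.0]
wrist_force: [-11.1, -29.1, 18.7]
width: 0.0154
finger_force: 62.5
time: 18.35
position: [0.5355, 0.0452, 0.0594]
ee_rot: [-179.8, 0.6, 99.0]
wrist_force: [-11.4, -38.0, 18.5]
width: 0.0152
finger_force: 62.5
time: 18.73
position: [0.5355, 0.0454, 0.0597]
ee_rot: [-179.8, 0.7, 99.0]
wrist_force: [-9.7, -46.1, 19.3]
width: 0.0151
finger_force: 62.6
```

View pics/c7.png

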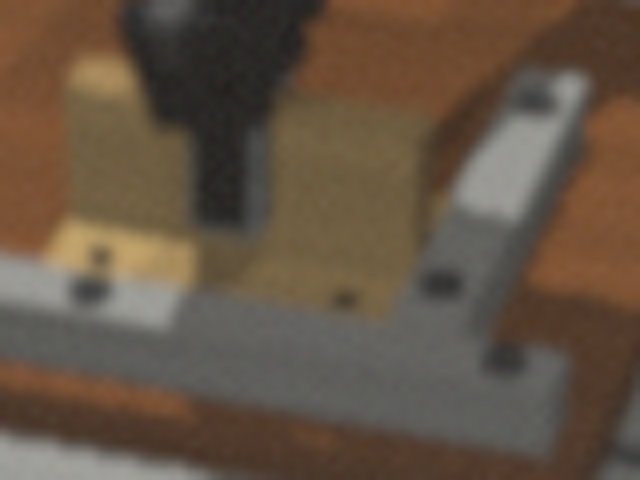

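The bracket has hit a hard stop on the end fence at (0.5355, 0.0451), which matches the predicted corner, and the picture shows it seated. It tilted slightly (0.7°) under the push, so I'll ease the end push and add some down force and long-fence force.

```bash
python3 -m inch '[{"translation":[-0.2,0,0],"angular":[0,0,0]},{"translation":[0,0,0.2],"angular":[0,0,0]},{"translation":[0,0,0],"angular":[0,0,0]},{"translation":[0,0,0],"angular":[0,0,0]}]'
python3 -m inch '[{"translation":[0,0.15,0],"angular":[0,0,0]},{"translation":[0,0,0],"angular":[0,0,0]},{"translation":[0,0,0],"angular":[0,0,0]}]'
```

```text
time: 19.32
position: [0.5355, 0.0452, 0.0593]
ee_rot: [-179.8, 0.6, 99.0]
wrist_force: [-21.5, -38.7, 36.5]
width: 0.0153
finger_force: 65.3
time: 19.7
position: [0.5355, 0.0452, 0.0593]
ee_rot: [-179.6, 0.6, 99.0]
wrist_force: [-30.8, -39.4, 44.9]
width: 0.0153
finger_force: 66.4
```

```bash
python3 -m inch '[{"translation":[-0.1,-0.1,0],"angular":[0,0,0]},{"translation":[0,0,0],"angular":[0,0,0]},{"translation":[0,0,0],"angular":[0,0,0]}]'
python3 - <<'E'
from h import *
togo([.5355,.0452,.059],99)
E
```

```text
time: 20.08
position: [0.5355, 0.0451, 0.0593]
ee_rot: [-179.7, 0.5, 99.0]
wrist_force: [-24.9, -33.8, 40.8]
width: 0.0153
finger_force: 65.9
turn rad [-0.0047  0.0088 -0.0003] | shift cm, turned frame [ 0.0069 -0.0029  0.0312] | now frame [ 0.0072 -0.0028  0.0312]
```

```bash
python3 -m inch '[{"translation":[0,0,0],"angular":[-0.005,0.01,0]},{"translation":[0,0,0],"angular":[0,0,0]},{"translation":[0,0,0],"angular":[0,0,0]}]'
python3 -m inch '[{"translation":[0,0,0],"angular":[0,0.006,0]},{"translation":[0,0,0],"angular":[0,0,0]},{"translation":[0,0,0],"angular":[0,0,0]}]'
```

```text
time: 20.45
position: [0.5354, 0.045, 0.059]
ee_rot: [180.0, -0.1, 99.0]
wrist_force: [-24.2, -35.1, 38.1]
width: 0.0149
finger_force: 65.7
time: 20.82
position: [0.5355, 0.0452, 0.0589]
ee_rot: [180.0, -0.4, 99.0]
wrist_force: [-24.3, -34.9, 37.5]
width: 0.0154
finger_force: 65.7
```

```bash
python3 -m inch '[{"translation":[0,0,0],"angular":[0,-0.006,0]},{"translation":[0,0,0],"angular":[0,0,0]},{"translation":[0,0,0],"angular":[0,0,0]},{"translation":[0,0,0],"angular":[0,0,0]},{"translation":[0,0,0],"angular":[0,0,0]}]'
python3 - <<'E'
from h import *
t=manip.get_image("top");sc=manip.get_image("scene")
a=cv2.resize(t[165:255,240:310],None,fx=6,fy=6,interpolation=cv2.INTER_CUBIC)
b=cv2.resize(sc[200:260,275:335],None,fx=6,fy=6,interpolation=cv2.INTER_CUBIC)
b=cv2.copyMakeBorder(b,0,a.shape[0]-b.shape[0],0,0,cv2.BORDER_CONSTANT)
cv2.imwrite("pics/c8.png",np.hstack([a,b]))
E
```

```text
time: 21.45
position: [0.5355, 0.0452, 0.0589]
ee_rot: [180.0, -0.1, 99.0]
wrist_force: [-23.6, -34.8, 37.3]
width: 0.0154
finger_force: 65.6
```

View pics/c8.png

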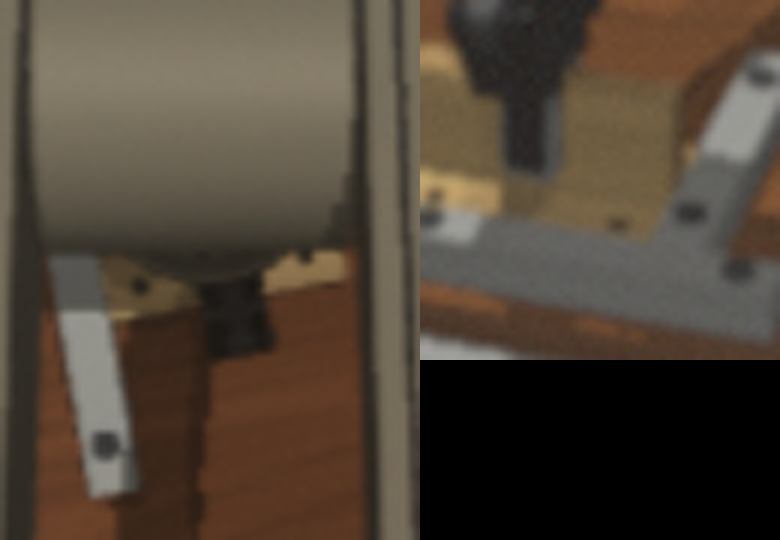

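The top crop shows the bracket's end flush on the end fence (around 105,290). The scene crop shows its long edge on the long fence with no gap. Forces are about 29 N and 31 N on the two fences and 37 N down, and it's level. I'm handing the job in.

```bash
python3 -c "
from rig import manip
print(manip.close_job())"
```

```text
the job is handed in; nothing more can be done
None
```

The offcut is in the scrap bin, and the bracket is flat in the fence corner, held by the gripper and pressed on both fences with about 30 N each; I handed the job in at about 21.5 s.

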